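# Close a clamshell jig on a drawer knob, pin it and hold it shut

### The job

Take the turned wooden knob that stands on its wide flange (not its twin standing upside down, which you leave alone) and set it in the round pocket of the hinged jig, flange down. Then shut the jig's lid over it and push the loose locking pin from its stand through the lid's hole into the base until its collar sits on the lid. Finish still holding on: keep pressing down firmly on the pin (about 10 N) so that the jig stays shut; do not let go or move away at the end.

Things in the scene. Friction and masses are not known exactly. Their poses are not given: they have to be found in the camera images.
- knob_mid (a point): The plain turned wooden knob that stands on its flange. Its point is on the knob's axis, half-way up (18 mm above its underside). The knob is 36 mm tall: a flange 46 mm across and 9 mm thick at the bottom, then a straight round stem 24 mm across and 27 mm long, which is the part to grip. z axis: up along the stem, away from the flange. About 50 g.
- twin_mid (a point): A second knob of the same size and wood, standing upside down on its stem with the flange on top; to be left alone (it may not be shifted more than 30 mm). Its point is on its axis, half-way up (18 mm). It stands at least 90 mm from the first knob.
- pocket (a point): Centre of the pocket's floor in the wooden jig base, which is fixed to the bench. Pocket: round, 54 mm across, 10 mm deep, floor 30 mm above the bench, base top 40 mm above the bench. The base is 160 mm long and 100 mm wide. Its axes are the jig's: x along its length towards the hinge (the end away from the robot; the jig is yawed up to 0.35 rad either way), y across it, z up. The hinge axis is parallel to y, at x = +70 mm. The base's near end is at x = -85 mm.
- base_hole (a point): Centre of the mouth of the pin hole in the base's top face, at x = -55 mm, y = 0 in the jig's axes from the pocket. A vertical hole 14 mm across, right through the 40 mm base.
- lid (a joint): Angle of the lid, rad: 0 is shut flat on the base, grows as it opens; it starts open and leaning back past upright, 1.65 to 1.95. A stiff hinge: the lid stays where it is left and needs about 2 to 5 N at its free edge to move. Stop at 2.05. Open, its free edge stands up to 195 mm above the bench.
- lid_hinge (a point): Middle of the hinge axis, 40.5 mm above the bench, at the plane of the lid's inner face.
- lid_edge (a point): Middle of the lid's free edge on its outer face (the top face when shut, the far face when open): 148 mm from the hinge axis along the lid. The lid is a wooden plate 144 mm long, 100 mm wide, 14 mm thick, with a window 50 mm (along) by 33 mm (across) centred 70 mm from the hinge, through which the knob's stem stands up when the lid is shut (stem top then 66 mm above the bench), and a round pin hole near the free edge.
- lid_hole (a point): Centre of the mouth of the lid's pin hole, on its outer face; 16 mm across, 125 mm from the hinge. With the lid shut it lies straight above the base hole, 54.5 mm above the bench.
- pin_mid (a point): The loose locking pin, standing upright in its stand. This point is on its axis at the middle of its dark wooden handle: a round handle 22 mm across and 45 mm long. Below the handle a steel collar 26 mm across and 4 mm thick, then a steel shank 10 mm across, 46 mm long from the collar's underside to the tip; the last 10 mm taper to 4 mm. z axis: up, from tip to handle. The tip is 72.5 mm below this point, the top of the handle 22.5 mm above it. About 60 g.
- pin_collar (a point): Centre of the underside of the pin's collar, 26.5 mm below the handle's middle.
- stand_hole (a point): Centre of the hole's mouth in the pin's stand, a fixed wooden block 60 x 60 x 50 mm high with a vertical hole 13 mm across and 47 mm deep. The pin stands in it with its collar on the block, so the handle's middle is 76.5 mm above the bench.
Things that resemble listed ones, but are neither listed nor needed, are in the scene too. Leave any grey look-alike of the part that bears knob_mid alone.

How it is judged:
On the way, in this order (a step that is already met when the one before it is completed fails the run):
1. the knob stands in the pocket, flange down, with the lid still open (horizontal distance between knob_mid and pocket below 0.006 m and z of knob_mid in the frame of pocket below 0.022 m and angle between knob_mid's own z axis and vertical below 0.12 rad and value of joint lid above 1 rad), for 0.2 s.
2. the lid is shut over the knob, the pin not yet in it (horizontal distance between knob_mid and pocket below 0.006 m and z of knob_mid in the frame of pocket below 0.022 m and angle between knob_mid's own z axis and vertical below 0.12 rad and value of joint lid below 0.05 rad and distance between pin_collar and lid_hole above 0.03 m), for 0.2 s.
3. the pin is through both halves, its collar on the lid (value of joint lid below 0.035 rad and distance between pin_collar and lid_hole below 0.006 m and angle between the z axis of pin_mid and the z axis of pocket, either way round below 0.1 rad), for 0.2 s.
At the end, for the whole second after the job is handed in: Knob in the pocket, flange down (6 mm of centre, 4 mm of the floor, 0.12 rad of upright); lid under 0.035 rad; pin through both halves, collar within 6 mm of the lid hole's mouth, upright within 0.1 rad; fingers on the pin, which pushes on the lid with over 4 N (all of step 3 and horizontal distance between knob_mid and pocket below 0.006 m and z of knob_mid in the frame of pocket below 0.022 m and angle between knob_mid's own z axis and vertical below 0.12 rad and contact force between pin and lid above 4 N and contact force between the fingers and pin above 3 N); the arm keeps its last pose, push and grip.
It fails at once if the upside-down twin is shifted by more than 30 mm (distance of twin_mid from where it was at the start of the episode above 0.03 m).
It also fails if it takes over 72 s, if anything falls off the work surface, if the arm or the gripper's body presses on something with over 40 N, if the wrist force passes 120 N, or if a joint passes its speed limit or range.

### The arm

A 6-joint arm with a two-finger parallel gripper is mounted at the origin on a cart in front of the work surface, level with it; the furniture and walls round the work are solid. World frame = base frame: x ahead of the robot, y to its left, z up, the work surface at z = 0. Lengths are in m, angles in rad, forces in N, time in s.
With the tool pointing down it reaches from about 0.35 to 0.775 m from the base axis. Payload 5.5 kg.
Tool frame: the origin (TCP) lies midway between the tips of the shut fingers; the grasp point (between the pads) lies 19 mm behind it; z points along the fingers, x is the direction in which the jaws open and shut, and the axes are right-handed (so a half turn about z gives the same grasp; the last joint's range is limited). The gripper opens to 85 mm and grips with 20 to 120 N. Pads are 22 mm wide; open, the fingers measure 114 mm over their backs; the gripper's body (76 mm by 85 mm) begins 54 mm behind the grasp point. The pads swing forward as they close: fully open they stand 13 mm farther back than shut.
Start: joints at [1.029, 0.313, 0.046, 1.304, 0, 1.431], TCP at [0.225, 0.529, 0.209] pointing down, gripper open.
Joint ranges: [-2.76, 2.76], [-0.86, 1.69], [-1.03, 1.26], [-2.2, 2.34], [-1.47, 1.5], [-3.14, 3.14]. Speed limits (rad/s): [2.57, 2.57, 3.14, 3.14, 3.14, 3.14].

### API

Orientations are given as a unit quaternion [w, x, y, z].
In Python, from workcell import env gives the robot as it stands.
- The arm moves only by the tool servo_tool, never from a script. Its argument "targets" is a list of rows, each an object with "xyz": the shift along the tool's x, y, z in m, a list of three; "twist": the turn, a rotation vector about the tool's x, y, z in rad, a list of three; "jaw": the opening, from 0 (shut) to 1 (fully open). A call has 1 to 12 rows; each row is the pose to reach, as a shift and turn from the pose commanded when the call began, along the tool's axes at that moment; what a row does not reach only later rows make up. A row lasts 1/12 s, in which the tool goes at most 41.7 mm and 7.16 degrees, less where a joint would pass 70% of its speed; a pose out of reach is approached as far as the arm can. A call with a gripper value outside its range is refused whole. The fingers move at their own pace and stop on an object; "squeeze" is the grip in N (left out, the last holds). Time passes only in rows, so rows that repeat a pose let the fingers close. It gives the time, the measured TCP pose, the force and the opening at its end, in the units of the state.
- env.get_state(): the state, without advancing time (a new reading comes with each control period).
- env.read_camera(name): name is "side" or "top" or "wrist"; returns a dict with "color" (384x512x3 uint8, red, green, blue), "depth" (384x512 float32, m along the optical axis (not along the pixel's ray), 0 where there is no reading), "fx", "fy", "cx", "cy" (pixels), "eye" and "attitude" of the camera in the world. Camera axes: x right, y down, z forward; pixel columns grow to the right and rows downward; lengths in m; the calibration is good to about 2 mm. A picture is of the moment at which its call begins.
- env.hand_in(): hands the job in, once; it reports no verdict.
The state is a dict: "clock": time; "joint_pos": joint angles; "qvel": joint speeds; "tau": joint torques, N m; "tcp_pos": TCP position; "orientation": TCP orientation; "wrist_force": force on the tool from outside, world axes, zero at the start; "ft_torque": the same for the moment, N m; "finger_gap": finger opening in m.
Only numpy, scipy, OpenCV 4.12 (cv2) and the standard library are available. Lean on these libraries where they do the work, as an engineer would, in place of code of your own. Each camera call takes 0.05 s, during which the arm holds its last target. There are 200 camera calls.

## Working session

There is one attempt and no reset: what is moved stays moved. The work goes in short steps, Python scripts to look and compute and a tool call to move; the robot and the scene stay as the last step left them, time stands still between calls to the robot, and variables do not carry over. Pictures are saved under pics/ and viewed, about 8 in all and at most 12, crops included, and the job is handed in when it is done.

Besides the shell and the picture viewer there is one more tool, called by a JSON object that holds its "op" and its "data", one argument or row to a line. servo_tool: Moves the arm, as the interface text tells. Its arguments: {"type":"object","properties":{"targets":{"type":"array","items":{"type":"object","properties":{"xyz":{"type":"array","items":{"type":"number"}},"twist":{"type":"array","items":{"type":"number"}},"jaw":{"type":"number"}}}},"squeeze":{"type":"number"}},"required":["targets"]}

```bash
ls; mkdir -p pics; cat > h.py <<'E'
import numpy as np, cv2
from scipy.spatial.transform import Rotation as R
from workcell import env
def rot(q): q=np.asarray(q,float); return R.from_quat([q[1],q[2],q[3],q[0]]).as_matrix() if q.size==4 else q
def cam(n):
    c=env.read_camera(n); c['R']=rot(c['attitude']); c['eye']=np.array(c['eye']); return c
def ray(c,u,v): return c['R']@np.array([(u-c['cx'])/c['fx'],(v-c['cy'])/c['fy'],1.])
def onz(c,u,v,z): d=ray(c,u,v); return c['eye']+d*(z-c['eye'][2])/d[2]
def cloud(c):
    v,u=np.mgrid[:384,:512]; d=c['depth']
    return c['eye']+np.stack([(u-c['cx'])/c['fx']*d,(v-c['cy'])/c['fy']*d,d],-1)@c['R'].T
def save(n,img): cv2.imwrite('pics/'+n,cv2.cvtColor(img,cv2.COLOR_RGB2BGR))
def st(): return env.get_state()
def tool(p,yaw=None):
    "shift in tool axes from present pose to world p"
    s=st(); return rot(s['orientation']).T@(np.asarray(p)-s['tcp_pos'])
E
python3 - <<'E'
from h import *
import pickle
a=cam('top');b=cam('side')
pickle.dump((a,b),open('c0.pkl','wb'))
im=np.hstack([a['color'],b['color']])
save('top0.png',cv2.resize(a['color'],(800,600)));save('side0.png',cv2.resize(b['color'],(800,600)))
for c in(a,b):print(c['eye'],c['R'].round(3),c['fx'],c['cx'],c['cy'])
print(st())
E
```

```text
pics
[ 0.4125311  -0.00802583  1.03619016] [[-0.013 -0.994  0.109]
 [-1.     0.014  0.009]
 [-0.01  -0.109 -0.994]] 383.407983669697 261.6813935320275 191.39160867697876
[0.46121998 0.91125647 0.51231194] [[-0.999 -0.011  0.046]
 [-0.047  0.427 -0.903]
 [-0.01  -0.904 -0.427]] 361.4944703617518 249.63265386057446 189.73631209448078
{'clock': 0.1, 'joint_pos': array([1.02938909e+00, 3.13899260e-01, 4.51072392e-02, 1.30359118e+00,
       4.13737566e-06, 1.43118471e+00]), 'qvel': array([ 0.00072783, -0.00214997,  0.00284668,  0.00100338,  0.00085302,
        0.00071064]), 'tau': array([ 2.96368249e-03, -4.81727314e+01,  2.99244744e+01,  1.27504097e-02,
       -7.90324452e-05,  9.01761098e-06]), 'tcp_pos': array([0.22463052, 0.52878653, 0.20791887]), 'orientation': array([ 3.39594117e-04,  8.33987626e-01,  5.51782575e-01, -7.17092781e-04]), 'wrist_force': array([-0.80177319, -0.43668363, -0.28494108]), 'ft_torque': array([-0.00556864,  0.0129087 ,  0.05001658]), 'finger_gap': 0.08518055225397356}
```

View pics/top0.png

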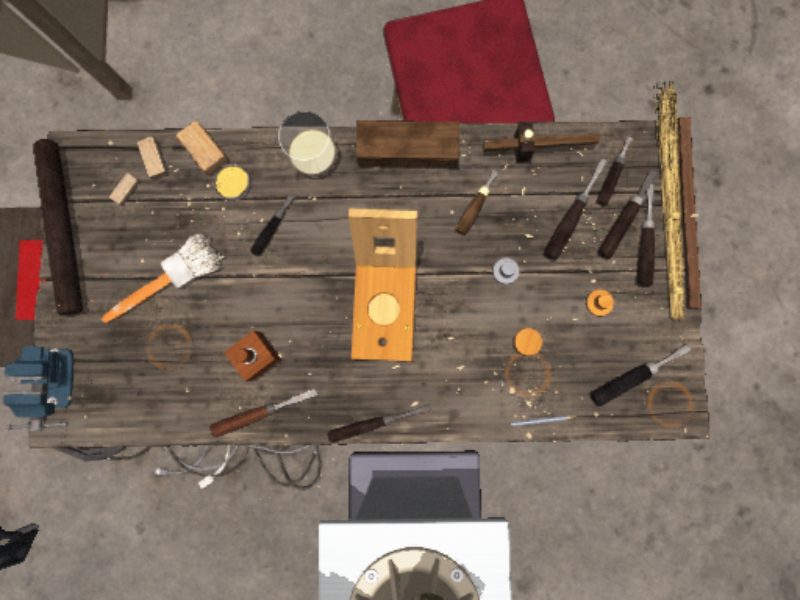

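View pics/side0.png

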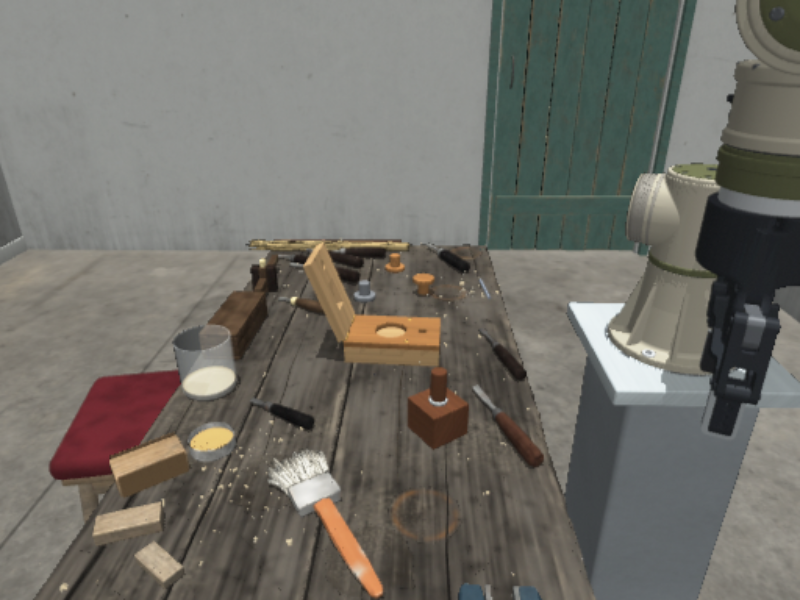

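The top view shows three candidates for the knob:
- An orange knob with a small stem on a wide flange at (600,302). This is the target.
- An orange disc at (528,341), the upside-down twin, which shows its wide top in the side view at (424,283).
- A grey look-alike at (507,270), to be left alone.

The pin's stand is at (251,356), the pocket at (383,309) and the base hole at (382,342).

```bash
python3 - <<'E'
from h import *
import pickle
a,b=pickle.load(open('c0.pkl','rb'))
P=cloud(a)
hsv=cv2.cvtColor(a['color'],cv2.COLOR_RGB2HSV)
k=1.5625
def reg(u,v,r): 
    m=np.zeros((384,512),bool); m[int(v/k-r):int(v/k+r),int(u/k-r):int(u/k+r)]=1; return m
def rep(n,m):
    print(n,m.sum(), P[m].mean(0).round(4), P[m].min(0).round(4),P[m].max(0).round(4))
for n,u,v in(('knob',600,302),('twin',528,341)):
    m=reg(u,v,17)&(hsv[...,1]>150)&(hsv[...,2]>120); vv,uu=np.nonzero(m)
    (c,r)=cv2.minEnclosingCircle(np.stack([uu,vv],1).astype(np.float32)); rep(n,m); print(c,r,onz(a,*c,.036 if n=='twin' else .009).round(4), np.median(P[m],0).round(4))
    if n=='knob':
        mm=m&(P[...,2]>.028); rep('stemtop',mm)
m=reg(251,356,22); rep('standtop',m&(abs(P[...,2]-.05)<.006)); rep('pintop',m&(P[...,2]>.085))
m=reg(383,309,45)&(P[...,0]<.63)
base=m&(abs(P[...,2]-.04)<.004)&(hsv[...,1]>120); rep('base',base)
q=P[base][:,:2].astype(np.float32); print(cv2.minAreaRect(q))
fl=reg(383,309,12)&(hsv[...,2]>200)&(hsv[...,1]<hsv[int(325/k),int(365/k),1]-25); vv,uu=np.nonzero(fl); c,r=cv2.minEnclosingCircle(np.stack([uu,vv],1).astype(np.float32)); rep('floor',fl); print(c,r,onz(a,*c,.03))
ho=reg(382,342,6)&(hsv[...,2]<110); vv,uu=np.nonzero(ho); print('hole',ho.sum(),onz(a,uu.mean(),vv.mean(),.04))
# lid plane
l=reg(385,235,30)&(P[...,2]>.06)&(hsv[...,1]>70)&(P[...,1]<.11)&(P[...,1]>-.04); rep('lid',l)
Q=P[l]; c=Q.mean(0); print('n',np.linalg.svd(Q-c,full_matrices=False)[2].round(3))
save('crop1.png',cv2.resize(np.hstack([a['color'][165:235,310:410],a['color'][190:260,110:210]]),(800,280),interpolation=cv2.INTER_CUBIC))
E
```

```text
knob 204 [ 0.5146 -0.3241  0.0165] [ 0.4941 -0.3535 -0.0046] [ 0.5352 -0.3052  0.0401]
(383.53125, 193.0) 8.52768611907959 [ 0.5159 -0.3262  0.009 ] [ 0.5136 -0.3233  0.009 ]
stemtop 64 [ 0.5154 -0.3268  0.035 ] [ 0.5051 -0.3381  0.0311] [ 0.5265 -0.3165  0.0401]
twin 239 [ 0.4485 -0.1954  0.039 ] [ 0.4125 -0.2184 -0.0033] [ 0.4706 -0.008   1.0362]
(337.6000061035156, 218.44000244140625) 8.747300148010254 [ 0.4484 -0.1957  0.036 ] [ 0.4493 -0.1963  0.035 ]
standtop 460 [0.4309 0.264  0.0489] [0.3912 0.2251 0.0442] [0.4707 0.3086 0.0556]
pintop 75 [0.4302 0.2497 0.147 ] [ 0.4125 -0.008   0.0857] [0.4411 0.2743 1.0362]
base 1846 [0.4994 0.0449 0.0392] [ 0.421  -0.0087  0.036 ] [0.5814 0.0972 0.0439]
((0.5003025531768799, 0.044849805533885956), (0.10005031526088715, 0.15727655589580536), 86.86564636230469)
floor 322 [0.5068 0.0438 0.029 ] [0.4812 0.0182 0.0236] [0.5326 0.069  0.04  ]
(245.5, 197.5) 10.12432861328125 [0.50687906 0.04364263 0.03      ]
hole 12 [0.45148471 0.04724842 0.04      ]
lid 1297 [0.6106 0.0385 0.1376] [ 0.4125 -0.0121  0.0601] [0.6435 0.0895 1.0362]
n [[ 0.1    0.054 -0.994]
 [-0.137 -0.988 -0.067]
 [-0.986  0.143 -0.091]]
```

View pics/crop1.png

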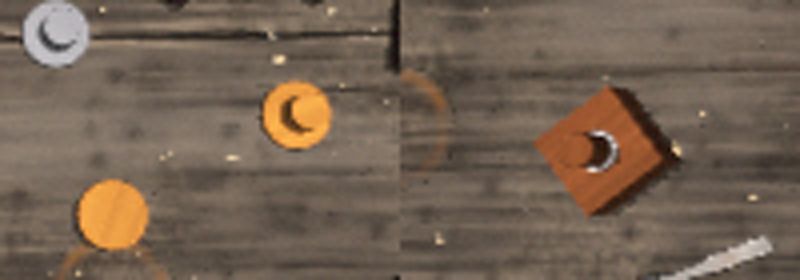

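The crop confirms it. The target stands on its flange with its stem up at crop (300,115), the twin's wide face is up at (112,215), and the grey look-alike is at (55,33). The pin and stand are at crop (600,150).

```bash
python3 - <<'E'
from h import *
print(tool([.515,-.326,.14]).round(4), rot(st()['orientation']).round(3))
E
```

```text
[-0.673   0.6015  0.0688] [[ 0.391  0.92  -0.001]
 [ 0.92  -0.391 -0.001]
 [-0.002 -0.    -1.   ]]
```

{"op": "servo_tool", "data": {
  "targets": [
    {"xyz": [-0.673,0.6015,0],"twist": [0,0,-0.402],"jaw": 1},
    {"xyz": [-0.673,0.6015,0],"twist": [0,0,-0.402],"jaw": 1},
    {"xyz": [-0.673,0.6015,0],"twist": [0,0,-0.402],"jaw": 1},
    {"xyz": [-0.673,0.6015,0],"twist": [0,0,-0.402],"jaw": 1},
    {"xyz": [-0.673,0.6015,0],"twist": [0,0,-0.402],"jaw": 1},
    {"xyz": [-0.673,0.6015,0],"twist": [0,0,-0.402],"jaw": 1},
    {"xyz": [-0.673,0.6015,0],"twist": [0,0,-0.402],"jaw": 1},
    {"xyz": [-0.673,0.6015,0],"twist": [0,0,-0.402],"jaw": 1},
    {"xyz": [-0.673,0.6015,0],"twist": [0,0,-0.402],"jaw": 1},
    {"xyz": [-0.673,0.6015,0],"twist": [0,0,-0.402],"jaw": 1},
    {"xyz": [-0.673,0.6015,0],"twist": [0,0,-0.402],"jaw": 1},
    {"xyz": [-0.673,0.6015,0],"twist": [0,0,-0.402],"jaw": 1}
  ]
}}

```text
clock: 1.1
tcp_pos: [0.3843, 0.0581, 0.2087]
orientation: [0.0, 0.707, 0.707, 0.0]
wrist_force: [2.0, 0.5, 0.3]
finger_gap: 0.0853
```

```bash
python3 - <<'E'
from h import *
import pickle
w=cam('wrist'); pickle.dump(w,open('w1.pkl','wb'))
print(st()['tcp_pos'],w['eye'],w['R'].round(2),w['fx'])
save('w1.png',w['color'])
E
```

```text
[0.38755192 0.05119388 0.20864714] [0.31087319 0.05853977 0.37418445] [[-0.    0.96  0.29]
 [ 1.    0.   -0.  ]
 [-0.    0.29 -0.96]] 343.19548205947376
```

View pics/w1.png

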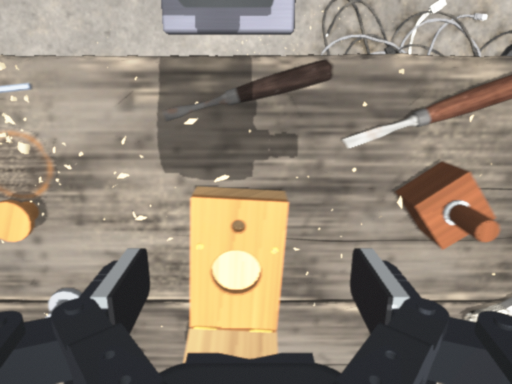

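The wrist view shows the pocket at (236,270), the base hole at (238,226) and the pin stand at (450,205). The twin is at (15,220).

```bash
python3 - <<'E'
from h import *
import pickle
w=pickle.load(open('w1.pkl','rb')); hsv=cv2.cvtColor(w['color'],cv2.COLOR_RGB2HSV)
def blob(m,u,v,r,z,n):
    k=np.zeros_like(m);k[v-r:v+r,u-r:u+r]=1;m=m&k;vv,uu=np.nonzero(m)
    e=cv2.fitEllipse(np.stack([uu,vv],1).astype(np.float32)) if len(uu)>5 else None
    print(n,len(uu),onz(w,uu.mean(),vv.mean(),z).round(4),'ext',(onz(w,uu.max(),vv.mean(),z)-onz(w,uu.min(),vv.mean(),z)).round(4),(onz(w,uu.mean(),vv.max(),z)-onz(w,uu.mean(),vv.min(),z)).round(4))
print(hsv[270,236],hsv[270,205],hsv[226,238],hsv[225,428],hsv[206,450])
blob(hsv[...,1]<hsv[270,205,1].astype(int)-30,236,270,32,.03,'pocket')
blob(hsv[...,2]<130,238,226,10,.04,'hole')
m=(hsv[...,1]<80)&(hsv[...,2]>90); blob(m,458,212,16,.052,'collar')
E
```

```text
[ 28  45 255] [ 22 119 254] [ 17 106 154] [ 10 145 197] [ 90   6 218]
pocket 1425 [0.5077 0.0426 0.03  ] ext [-0.0001  0.0529  0.    ] [ 0.048  -0.0005  0.    ]<stdin>:7: RuntimeWarning: Mean of empty slice.
  ret = ret.dtype.type(ret / rcount)
Traceback (most recent call last):
ValueError: zero-size array to reduction operation maximum which has no identity
```

{"op": "servo_tool", "data": {
  "targets": [
    {"xyz": [-0.375,0.128,0.0],"jaw": 1},
    {"xyz": [-0.375,0.128,0.0],"jaw": 1},
    {"xyz": [-0.375,0.128,0.0],"jaw": 1},
    {"xyz": [-0.375,0.128,0.0],"jaw": 1},
    {"xyz": [-0.375,0.128,0.06],"jaw": 1},
    {"xyz": [-0.375,0.128,0.06],"jaw": 1},
    {"xyz": [-0.375,0.128,0.06],"jaw": 1},
    {"xyz": [-0.375,0.128,0.06],"jaw": 1},
    {"xyz": [-0.375,0.128,0.06],"jaw": 1},
    {"xyz": [-0.375,0.128,0.06],"jaw": 1},
    {"xyz": [-0.375,0.128,0.06],"jaw": 1},
    {"xyz": [-0.375,0.128,0.06],"jaw": 1}
  ]
}}

```text
schema error: expected keys xyz, twist, jaw
```

{"op": "servo_tool", "data": {
  "targets": [
    {"xyz": [-0.375,0.128,0.0],"twist": [0,0,0],"jaw": 1},
    {"xyz": [-0.375,0.128,0.0],"twist": [0,0,0],"jaw": 1},
    {"xyz": [-0.375,0.128,0.0],"twist": [0,0,0],"jaw": 1},
    {"xyz": [-0.375,0.128,0.0],"twist": [0,0,0],"jaw": 1},
    {"xyz": [-0.375,0.128,0.06],"twist": [0,0,0],"jaw": 1},
    {"xyz": [-0.375,0.128,0.06],"twist": [0,0,0],"jaw": 1},
    {"xyz": [-0.375,0.128,0.06],"twist": [0,0,0],"jaw": 1},
    {"xyz": [-0.375,0.128,0.06],"twist": [0,0,0],"jaw": 1},
    {"xyz": [-0.375,0.128,0.06],"twist": [0,0,0],"jaw": 1},
    {"xyz": [-0.375,0.128,0.06],"twist": [0,0,0],"jaw": 1},
    {"xyz": [-0.375,0.128,0.06],"twist": [0,0,0],"jaw": 1},
    {"xyz": [-0.375,0.128,0.06],"twist": [0,0,0],"jaw": 1}
  ]
}}

```text
clock: 2.15
tcp_pos: [0.512, -0.3155, 0.1468]
orientation: [-0.002, 0.708, 0.706, -0.0]
wrist_force: [-0.5, 0.2, 0.8]
finger_gap: 0.0856
```

```bash
python3 - <<'E'
from h import *
import pickle
w=cam('wrist'); pickle.dump(w,open('w2.pkl','wb')); hsv=cv2.cvtColor(w['color'],cv2.COLOR_RGB2HSV)
P=cloud(w); print(st()['tcp_pos'],st()['orientation'].round(3),w['eye'])
near=(np.hypot(P[...,0]-.515,P[...,1]+.326)<.04)
m=near&(P[...,2]>.031)&(P[...,2]<.042)&(hsv[...,1]>60); print('top',m.sum(),P[m].mean(0),(P[m].min(0)+P[m].max(0))/2,np.ptp(P[m],0))
m=near&(P[...,2]>.005)&(P[...,2]<.013)&(hsv[...,1]>60); print('flange',m.sum(),(P[m].min(0)+P[m].max(0))/2,np.ptp(P[m],0))
E
```

```text
[ 0.51190505 -0.3144171   0.14764613] [-0.001  0.707  0.707  0.   ] [ 0.43896723 -0.31525209  0.31246154]
top 630 [ 0.51333704 -0.32710275  0.03614234] [ 0.51365364 -0.32707898  0.03467901] [0.02314104 0.0226025  0.00717372]
flange 1176 [ 0.51391466 -0.32731458  0.00897826] [0.04517267 0.0449176  0.00783956]
```

{"op": "servo_tool", "data": {
  "targets": [
    {"xyz": [-0.0127,0.0018,0.03],"twist": [0,0,0],"jaw": 1},
    {"xyz": [-0.0127,0.0018,0.06],"twist": [0,0,0],"jaw": 1},
    {"xyz": [-0.0127,0.0018,0.09],"twist": [0,0,0],"jaw": 1},
    {"xyz": [-0.0127,0.0018,0.115],"twist": [0,0,0],"jaw": 0.8},
    {"xyz": [-0.0127,0.0018,0.13],"twist": [0,0,0],"jaw": 0.6},
    {"xyz": [-0.0127,0.0018,0.136],"twist": [0,0,0],"jaw": 0.5},
    {"xyz": [-0.0127,0.0018,0.136],"twist": [0,0,0],"jaw": 0.2},
    {"xyz": [-0.0127,0.0018,0.136],"twist": [0,0,0],"jaw": 0},
    {"xyz": [-0.0127,0.0018,0.136],"twist": [0,0,0],"jaw": 0},
    {"xyz": [-0.0127,0.0018,0.136],"twist": [0,0,0],"jaw": 0},
    {"xyz": [-0.0127,0.0018,0.136],"twist": [0,0,0],"jaw": 0},
    {"xyz": [-0.0127,0.0018,0.136],"twist": [0,0,0],"jaw": 0}
  ],
  "squeeze": 50
}}

```text
clock: 3.2
tcp_pos: [0.5148, -0.328, 0.0137]
orientation: [0.001, 0.707, 0.707, 0.0]
wrist_force: [0.0, -0.3, 1.1]
finger_gap: 0.0001
```

```bash
python3 - <<'E'
from h import *
s=st();print(s['tcp_pos'],s['finger_gap'],s['wrist_force'])
E
```

```text
[ 0.51482861 -0.32803214  0.01368098] 0.00010882206084032195 [ 0.00492824 -0.33216107  1.06913976]
```

Finger gap of zero means the grasp missed, so I'll look.

```bash
python3 - <<'E'
from h import *
w=cam('wrist');t=cam('top');s=cam('side')
save('w3.png',np.vstack([np.hstack([cv2.resize(w['color'][180:],(400,159)),cv2.resize(t['color'][150:250,280:430],(400,267))[:159]]),cv2.resize(s['color'][130:230,180:380],(800,400))]))
E
```

```text
(no output)
```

View pics/w3.png

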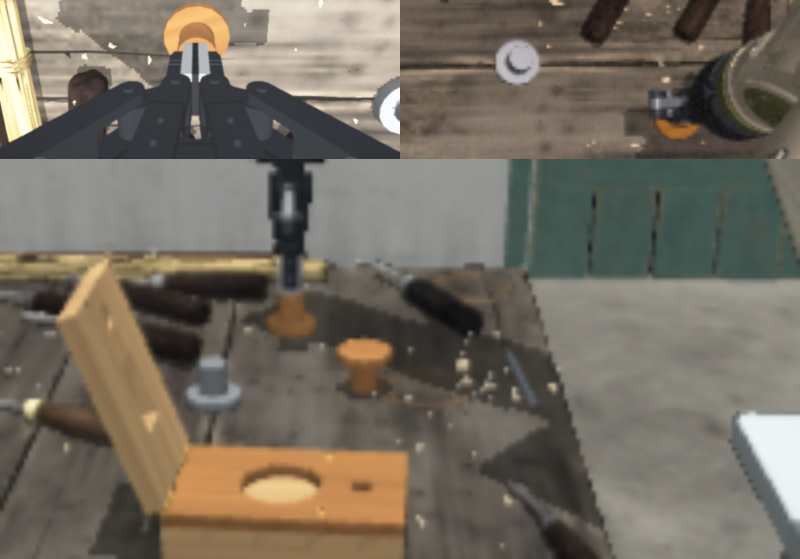

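```bash
python3 - <<'E'
from h import *
s0=st(); print(s0['tcp_pos'],s0['joint_pos'].round(3),s0['wrist_force'].round(1))
w=cam('wrist'); P=cloud(w); hsv=cv2.cvtColor(w['color'],cv2.COLOR_RGB2HSV); print(w['eye'])
m=(hsv[...,1]>110)&(hsv[...,0]>8)&(hsv[...,0]<22)&(hsv[...,2]>120)&(np.abs(P[...,1]+.33)<.06)&(P[...,2]<.1)
vv,uu=np.nonzero(m);print('pix',uu.min(),uu.max(),vv.min(),vv.max())
for a,b in((.004,.013),(.013,.03),(.03,.06)):
    k=m&(P[...,2]>a)&(P[...,2]<=b)
    if k.any(): print(a,k.sum(),P[k].min(0).round(4),P[k].max(0).round(4))
print('finger col z'); 
for v in range(185,300,8): print(v,P[v,249].round(3),P[v,235].round(3),w['color'][v,249])
E
```

```text
[ 0.5147547  -0.32799255  0.01347355] [-0.699  0.501 -0.17   0.899  0.    -0.699] [-0.4  0.5  5.1]
[ 0.44118601 -0.327389    0.17891395]
pix 209 293 185 252
0.004 2903 [ 0.4911 -0.3495  0.004 ] [ 0.5277 -0.3044  0.013 ]
0.013 540 [ 0.5016 -0.3387  0.0131] [ 0.5125 -0.3153  0.03  ]
0.03 498 [ 0.5017 -0.3411  0.03  ] [ 0.513  -0.3145  0.0475]
finger col z
185 [ 0.491 -0.328  0.004] [ 0.493 -0.336 -0.001] [176 130  90]
193 [ 0.494 -0.328  0.009] [ 0.494 -0.335  0.01 ] [246 191 119]
201 [ 0.499 -0.328  0.008] [ 0.499 -0.335  0.009] [250 203 125]
209 [ 0.502 -0.328  0.011] [ 0.503 -0.335  0.009] [208 149  93]
217 [ 0.502 -0.328  0.022] [ 0.506 -0.335  0.012] [180 129  82]
225 [ 0.503 -0.328  0.031] [ 0.505 -0.335  0.025] [174 124  79]
233 [ 0.505 -0.328  0.036] [ 0.506 -0.334  0.034] [234 173 108]
241 [ 0.504 -0.328  0.047] [ 0.504 -0.334  0.046] [50 50 53]
249 [ 0.503 -0.328  0.055] [ 0.504 -0.334  0.054] [51 51 53]
257 [ 0.504 -0.328  0.061] [ 0.503 -0.333  0.062] [51 51 53]
265 [ 0.503 -0.328  0.068] [ 0.504 -0.333  0.067] [51 51 53]
273 [ 0.503 -0.328  0.073] [ 0.504 -0.333  0.073] [50 50 52]
281 [ 0.506 -0.328  0.074] [ 0.502 -0.332  0.08 ] [80 80 83]
289 [ 0.509 -0.328  0.074] [ 0.503 -0.332  0.084] [79 80 82]
297 [ 0.512 -0.328  0.074] [ 0.503 -0.332  0.088] [81 79 83]
```

The knob still stands in place. The fingers shut above its stem, about 25 to 30 mm higher than the TCP reading implies. I'll lift and measure the real fingertip.

{"op": "servo_tool", "data": {
  "targets": [
    {"xyz": [0,0,-0.03],"twist": [0,0,0],"jaw": 0},
    {"xyz": [0,0,-0.05],"twist": [0,0,0],"jaw": 0},
    {"xyz": [0,0,-0.05],"twist": [0,0,0],"jaw": 0},
    {"xyz": [0,0,-0.05],"twist": [0,0,0],"jaw": 0}
  ]
}}

```text
clock: 3.73
tcp_pos: [0.5152, -0.3284, 0.0639]
orientation: [0.001, 0.707, 0.707, 0.0]
wrist_force: [0.9, -0.5, 0.0]
finger_gap: -0.0001
```

```bash
python3 - <<'E'
from h import *
s0=st(); print(s0['tcp_pos'],s0['orientation'].round(3),s0['wrist_force'].round(1),s0['finger_gap'])
w=cam('wrist'); P=cloud(w); print(w['eye'])
for v in range(190,300,6): print(v,P[v,249].round(3),w['color'][v,249])
s=cam('side');t=cam('top');P=cloud(s); hsv=cv2.cvtColor(s['color'],cv2.COLOR_RGB2HSV)
k=(np.abs(P[...,1]+.328)<.03)&(np.abs(P[...,0]-.514)<.05)&(P[...,2]<.2)&(P[...,2]>.005)
vv,uu=np.nonzero(k);
for v in range(vv.min(),vv.max()+1,2):
    u=uu[vv==v]; 
    if len(u): um=int(np.median(u)); print(v,um,P[v,um].round(3),s['color'][v,um])
save('s4.png',np.vstack([cv2.resize(s['color'][110:210,180:330],(600,400),interpolation=cv2.INTER_CUBIC)]))
E
```

```text
[ 0.5152247  -0.32843056  0.0639018 ] [0.001 0.707 0.707 0.   ] [ 0.9 -0.5  0. ] -0.00011573854565172643
[ 0.44145321 -0.32764485  0.22925216]
190 [ 0.502 -0.329  0.028] [144 103  66]
196 [ 0.504 -0.329  0.036] [218 153  94]
202 [ 0.508 -0.329  0.036] [211 148  90]
208 [ 0.511 -0.329  0.036] [213 150  93]
214 [ 0.515 -0.329  0.037] [222 158  97]
220 [ 0.519 -0.329  0.035] [229 166 100]
226 [ 0.523 -0.329  0.036] [220 155  95]
232 [ 0.543 -0.329  0.   ] [165 152 137]
238 [ 0.504 -0.328  0.094] [41 41 43]
244 [ 0.503 -0.328  0.101] [41 41 43]
250 [ 0.504 -0.328  0.106] [40 40 42]
256 [ 0.504 -0.328  0.11 ] [40 41 43]
262 [ 0.504 -0.328  0.116] [40 40 42]
268 [ 0.504 -0.328  0.12 ] [40 41 43]
274 [ 0.504 -0.328  0.123] [48 49 50]
280 [ 0.506 -0.328  0.124] [65 65 67]
286 [ 0.508 -0.328  0.125] [65 65 68]
292 [ 0.511 -0.328  0.125] [65 66 67]
298 [ 0.513 -0.328  0.124] [64 64 67]
120 255 [ 0.503 -0.319  0.196] [30 31 34]
122 255 [ 0.503 -0.314  0.191] [32 34 38]
124 255 [ 0.503 -0.307  0.186] [30 32 35]
126 255 [ 0.503 -0.316  0.176] [27 29 32]
128 251 [ 0.516 -0.279  0.179] [165 170 175]
130 251 [ 0.515 -0.266  0.176] [117 121 126]
132 251 [ 0.515 -0.267  0.169] [52 55 57]
134 256 [ 0.5   -0.313  0.148] [28 28 32]
138 250 [ 0.52  -0.295  0.139] [41 43 46]
140 251 [ 0.517 -0.304  0.129] [27 29 31]
142 252 [ 0.514 -0.317  0.118] [49 50 53]
144 252 [ 0.514 -0.315  0.111] [33 35 39]
146 252 [ 0.514 -0.309  0.106] [48 50 54]
148 252 [ 0.514 -0.315  0.096] [36 39 42]
150 252 [ 0.515 -0.322  0.087] [87 93 94]
162 252 [ 0.515 -0.329  0.038] [120  89  60]
164 252 [ 0.515 -0.318  0.034] [128  91  55]
166 252 [ 0.515 -0.316  0.027] [118  84  51]
168 252 [ 0.515 -0.318  0.019] [125  87  54]
170 252 [ 0.515 -0.32   0.01 ] [119  84  51]
172 252 [ 0.514 -0.306  0.008] [123  87  53]
```

View pics/s4.png

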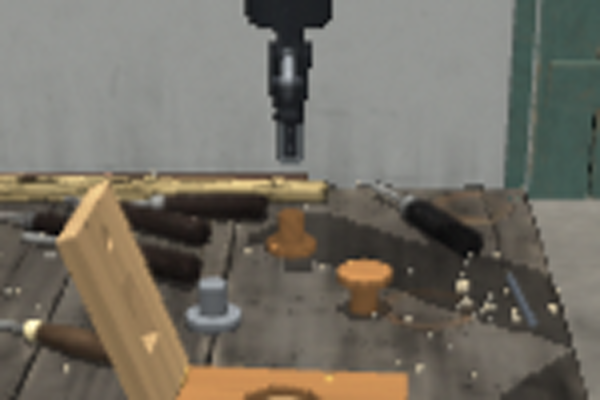

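Both cameras put the shut fingertips about 25 mm behind the reported TCP (side: z about 0.088, wrist: about 0.091, with the TCP reading 0.064). They agree laterally. I'll apply a 25 mm offset along the tool and retry.

{"op": "servo_tool", "data": {
  "targets": [
    {"xyz": [0.001,-0.001,0],"twist": [0,0,0],"jaw": 0.8},
    {"xyz": [0.001,-0.001,0],"twist": [0,0,0],"jaw": 0.8},
    {"xyz": [0.001,-0.001,0],"twist": [0,0,0],"jaw": 0.8},
    {"xyz": [0.001,-0.001,0],"twist": [0,0,0],"jaw": 0.8},
    {"xyz": [0.001,-0.001,0.02],"twist": [0,0,0],"jaw": 0.8},
    {"xyz": [0.001,-0.001,0.04],"twist": [0,0,0],"jaw": 0.8},
    {"xyz": [0.001,-0.001,0.06],"twist": [0,0,0],"jaw": 0.8},
    {"xyz": [0.001,-0.001,0.07],"twist": [0,0,0],"jaw": 0.6},
    {"xyz": [0.001,-0.001,0.075],"twist": [0,0,0],"jaw": 0.5},
    {"xyz": [0.001,-0.001,0.075],"twist": [0,0,0],"jaw": 0.4},
    {"xyz": [0.001,-0.001,0.075],"twist": [0,0,0],"jaw": 0.4}
  ]
}}

```text
clock: 4.8
tcp_pos: [0.5136, -0.3269, -0.0118]
orientation: [0.0, 0.707, 0.707, 0.0]
wrist_force: [-0.2, 0.2, 0.2]
finger_gap: 0.034
```

```bash
python3 - <<'E'
from h import *
s0=st(); print(s0['tcp_pos'],s0['wrist_force'].round(1),s0['finger_gap'])
s=cam('side');w=cam('wrist')
save('s5.png',np.hstack([cv2.resize(s['color'][120:190,200:305],(420,280),interpolation=cv2.INTER_CUBIC),cv2.resize(w['color'][150:350,150:350],(280,280))]))
E
```

```text
[ 0.51364363 -0.32688535 -0.0118116 ] [-0.2  0.2  0.2] 0.03400455224169803
```

View pics/s5.png

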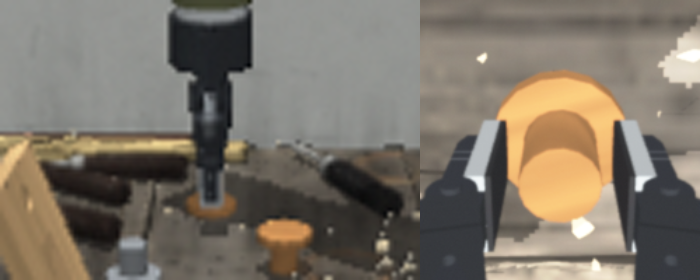

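The pads now straddle the stem with their tips just above the flange (crop (490,130) to (640,130)). Next: grip and lift.

{"op": "servo_tool", "data": {
  "targets": [
    {"xyz": [0,0,0],"twist": [0,0,0],"jaw": 0},
    {"xyz": [0,0,0],"twist": [0,0,0],"jaw": 0},
    {"xyz": [0,0,0],"twist": [0,0,0],"jaw": 0},
    {"xyz": [0,0,0],"twist": [0,0,0],"jaw": 0},
    {"xyz": [0,0,-0.02],"twist": [0,0,0],"jaw": 0},
    {"xyz": [0,0,-0.05],"twist": [0,0,0],"jaw": 0},
    {"xyz": [0,0,-0.09],"twist": [0,0,0],"jaw": 0},
    {"xyz": [0,0,-0.12],"twist": [0,0,0],"jaw": 0},
    {"xyz": [0,0,-0.12],"twist": [0,0,0],"jaw": 0}
  ],
  "squeeze": 60
}}

```text
clock: 5.65
tcp_pos: [0.5168, -0.3294, 0.1153]
orientation: [0.006, 0.707, 0.707, 0.001]
wrist_force: [-0.0, -0.6, 0.2]
finger_gap: 0.0225
```

{"op": "servo_tool", "data": {
  "targets": [
    {"xyz": [0.04,-0.007,0],"twist": [0,0,0],"jaw": 0},
    {"xyz": [0.08,-0.007,0],"twist": [0,0,0],"jaw": 0},
    {"xyz": [0.12,-0.007,0],"twist": [0,0,0],"jaw": 0},
    {"xyz": [0.16,-0.007,0],"twist": [0,0,0],"jaw": 0},
    {"xyz": [0.2,-0.007,0],"twist": [0,0,0],"jaw": 0},
    {"xyz": [0.24,-0.007,0],"twist": [0,0,0],"jaw": 0},
    {"xyz": [0.28,-0.007,0],"twist": [0,0,0],"jaw": 0},
    {"xyz": [0.32,-0.007,0],"twist": [0,0,0],"jaw": 0},
    {"xyz": [0.35,-0.007,0],"twist": [0,0,0],"jaw": 0},
    {"xyz": [0.37,-0.007,0],"twist": [0,0,0],"jaw": 0},
    {"xyz": [0.37,-0.007,0],"twist": [0,0,0],"jaw": 0},
    {"xyz": [0.37,-0.007,0],"twist": [0,0,0],"jaw": 0}
  ]
}}

```text
clock: 6.65
tcp_pos: [0.5059, 0.0444, 0.1075]
orientation: [0.0, 0.706, 0.708, -0.0]
wrist_force: [-0.3, -0.1, 0.6]
finger_gap: 0.0223
```

```bash
python3 - <<'E'
from h import *
import pickle
s0=st(); print(s0['tcp_pos'],s0['wrist_force'].round(1),s0['finger_gap'])
w=cam('wrist');s=cam('side'); P=cloud(w); hsv=cv2.cvtColor(w['color'],cv2.COLOR_RGB2HSV);pickle.dump((w,s),open('w6.pkl','wb'))
k=(np.abs(P[...,0]-.507)<.03)&(np.abs(P[...,1]-.043)<.03)
fl=k&(P[...,2]>.02)&(P[...,2]<.037); 
if fl.any(): print('floor seen',fl.sum(),P[fl].min(0),P[fl].max(0))
kn=k&(P[...,2]>.095)&(hsv[...,1]>80)
for a in np.arange(.08,.17,.01):
    q=k&(P[...,2]>a)&(P[...,2]<=a+.01)&(hsv[...,1]>80)
    if q.sum()>5: print(round(a,2),q.sum(),P[q].min(0).round(4),P[q].max(0).round(4))
# lid far face/edge in side view
Q=cloud(s); h2=cv2.cvtColor(s['color'],cv2.COLOR_RGB2HSV)
m=(Q[...,0]>.56)&(Q[...,0]<.68)&(np.abs(Q[...,1]-.04)<.08)&(Q[...,2]>.05)&(h2[...,1]>60)
for a in np.arange(.05,.21,.02):
    q=m&(Q[...,2]>a)&(Q[...,2]<a+.02)
    if q.any(): print('lid z',round(a,2),q.sum(),Q[q].min(0).round(3),Q[q].max(0).round(3))
save('s6.png',np.hstack([s['color'][100:300,130:400],w['color'][150:350,120:400]]))
E
```

```text
[0.50590745 0.04436424 0.10751669] [-0.3 -0.1  0.6] 0.02226959209485691
floor seen 2873 [0.48069857 0.01717207 0.02814396] [0.52018686 0.07123357 0.03695694]
0.11 25 [0.4833 0.0225 0.1182] [0.5005 0.0655 0.1199]
0.12 2481 [0.4828 0.0219 0.12  ] [0.5035 0.0668 0.13  ]
0.13 516 [0.4937 0.0216 0.13  ] [0.5021 0.0684 0.14  ]
0.14 606 [0.4935 0.0198 0.14  ] [0.5169 0.0692 0.15  ]
0.15 2796 [0.4936 0.0199 0.15  ] [0.518  0.0558 0.1598]
0.16 32 [0.4984 0.0199 0.1601] [0.5171 0.0558 0.1683]
lid z 0.05 128 [ 0.578 -0.008  0.05 ] [0.603 0.092 0.07 ]
lid z 0.07 148 [ 0.584 -0.01   0.07 ] [0.611 0.093 0.09 ]
lid z 0.09 131 [ 0.593 -0.01   0.09 ] [0.618 0.091 0.11 ]
lid z 0.11 129 [ 0.599 -0.011  0.11 ] [0.625 0.092 0.13 ]
lid z 0.13 144 [ 0.607 -0.012  0.13 ] [0.633 0.092 0.15 ]
lid z 0.15 149 [ 0.614 -0.012  0.15 ] [0.639 0.09  0.17 ]
lid z 0.17 117 [ 0.62  -0.012  0.17 ] [0.642 0.09  0.181]
```

View pics/s6.png

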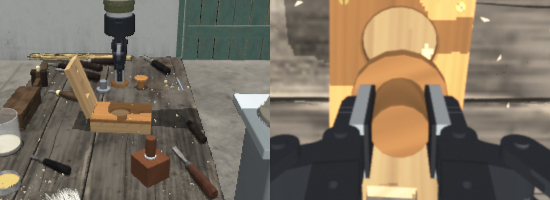

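The knob hangs upright between the pads (crop (400,120)) and the open lid is at left of centre. Knob centre is (0.5058, 0.0444) against pocket (0.5072, 0.0440). I'll make a small correction, then lower it.

{"op": "servo_tool", "data": {
  "targets": [
    {"xyz": [-0.0004,0.0014,0.03],"twist": [0,0,0],"jaw": 0},
    {"xyz": [-0.0004,0.0014,0.055],"twist": [0,0,0],"jaw": 0},
    {"xyz": [-0.0004,0.0014,0.07],"twist": [0,0,0],"jaw": 0},
    {"xyz": [-0.0004,0.0014,0.076],"twist": [0,0,0],"jaw": 0},
    {"xyz": [-0.0004,0.0014,0.08],"twist": [0,0,0],"jaw": 0},
    {"xyz": [-0.0004,0.0014,0.084],"twist": [0,0,0],"jaw": 0},
    {"xyz": [-0.0004,0.0014,0.087],"twist": [0,0,0],"jaw": 0},
    {"xyz": [-0.0004,0.0014,0.087],"twist": [0,0,0],"jaw": 0}
  ]
}}

```text
clock: 7.42
tcp_pos: [0.5081, 0.0426, 0.021]
orientation: [0.0, 0.707, 0.707, 0.0]
wrist_force: [-0.6, -0.1, -0.3]
finger_gap: 0.0221
```

{"op": "servo_tool", "data": {
  "targets": [
    {"xyz": [0,0,0.0015],"twist": [0,0,0],"jaw": 0},
    {"xyz": [0,0,0.0015],"twist": [0,0,0],"jaw": 0},
    {"xyz": [0,0,0.0015],"twist": [0,0,0],"jaw": 0}
  ]
}}

```text
clock: 7.67
tcp_pos: [0.508, 0.043, 0.0197]
orientation: [0.0, 0.707, 0.707, 0.0]
wrist_force: [0.2, -0.7, -0.5]
finger_gap: 0.022
```

```bash
python3 - <<'E'
from h import *
s0=st(); print(s0['tcp_pos'],s0['wrist_force'].round(1),s0['finger_gap'])
w=cam('wrist'); P=cloud(w); hsv=cv2.cvtColor(w['color'],cv2.COLOR_RGB2HSV)
k=(np.abs(P[...,0]-.507)<.035)&(np.abs(P[...,1]-.043)<.035)&(hsv[...,1]>60)
for a,b in ((.026,.034),(.034,.0385),(.0385,.0415),(.06,.073)):
    q=k&(P[...,2]>a)&(P[...,2]<b)
    if q.any(): print(a,q.sum(),P[q].min(0).round(4),P[q].max(0).round(4),np.median(P[q],0).round(4))
E
```

```text
[0.5080241  0.04302295 0.01969508] [ 0.2 -0.7 -0.5] 0.021957660928155435
0.026 1569 [0.4815 0.0174 0.0286] [0.5107 0.0713 0.034 ] [0.4909 0.05   0.0304]
0.034 394 [0.4728 0.0169 0.034 ] [0.5098 0.0743 0.0385] [0.4892 0.0437 0.037 ]
0.0385 9014 [0.472  0.008  0.0385] [0.542  0.078  0.0415] [0.4888 0.0416 0.0401]
0.06 2987 [0.4955 0.0186 0.06  ] [0.5202 0.068  0.0729] [0.5059 0.0435 0.0666]
```

{"op": "servo_tool", "data": {
  "targets": [
    {"xyz": [0,0,0.001],"twist": [0,0,0],"jaw": 0},
    {"xyz": [0,0,0.001],"twist": [0,0,0],"jaw": 0.15},
    {"xyz": [0,0,0.001],"twist": [0,0,0],"jaw": 0.35},
    {"xyz": [0,0,0.0],"twist": [0,0,0],"jaw": 0.5},
    {"xyz": [0,0,0.0],"twist": [0,0,0],"jaw": 0.6},
    {"xyz": [0,0,-0.02],"twist": [0,0,0],"jaw": 0.6},
    {"xyz": [0,0,-0.06],"twist": [0,0,0],"jaw": 0.6},
    {"xyz": [0,0,-0.1],"twist": [0,0,0],"jaw": 0.6},
    {"xyz": [0,0,-0.14],"twist": [0,0,0],"jaw": 0.6},
    {"xyz": [0,0,-0.18],"twist": [0,0,0],"jaw": 0.3},
    {"xyz": [0,0,-0.19],"twist": [0,0,0],"jaw": 0},
    {"xyz": [0,0,-0.19],"twist": [0,0,0],"jaw": 0}
  ]
}}

```text
clock: 8.72
tcp_pos: [0.5102, 0.0428, 0.2133]
orientation: [0.003, 0.707, 0.707, 0.003]
wrist_force: [-0.4, 0.1, -0.3]
finger_gap: 0.0153
```

```bash
python3 - <<'E'
from h import *
import pickle
s0=st(); print(s0['tcp_pos'],s0['wrist_force'].round(1),s0['finger_gap'])
w=cam('wrist'); s=cam('side');P=cloud(w); hsv=cv2.cvtColor(w['color'],cv2.COLOR_RGB2HSV); pickle.dump((w,s),open('w7.pkl','wb'))
k=(np.abs(P[...,0]-.507)<.035)&(np.abs(P[...,1]-.043)<.035)&(hsv[...,1]>60)
for a,b in ((.026,.034),(.0335,.0385),(.06,.073)):
    q=k&(P[...,2]>a)&(P[...,2]<b)
    if q.any(): print(a,q.sum(),P[q].min(0).round(4),P[q].max(0).round(4),np.median(P[q],0).round(4))
for n,c in(('wrist',w),('side',s)):
    Q=cloud(c)
    m=(Q[...,0]>.56)&(Q[...,0]<.68)&(np.abs(Q[...,1]-.04)<.06)&(Q[...,2]>.05)
    for a in np.arange(.05,.21,.02):
        q=m&(Q[...,2]>a)&(Q[...,2]<a+.02)
        if q.any(): print(n,'lid z',round(a,2),q.sum(),Q[q].min(0).round(3),np.median(Q[q],0).round(3),Q[q].max(0).round(3))
E
```

```text
[0.51024715 0.04282675 0.21331982] [-0.4  0.1 -0.3] 0.015283874184356026
0.026 503 [0.4809 0.0172 0.0277] [0.533  0.0708 0.034 ] [0.4952 0.05   0.0305]
0.0335 279 [0.4751 0.0083 0.0337] [0.542  0.0773 0.0385] [0.5111 0.042  0.038 ]
0.06 515 [0.4961 0.0318 0.06  ] [0.5199 0.0543 0.0684] [0.507  0.043  0.0662]
wrist lid z 0.05 1154 [ 0.576 -0.01   0.05 ] [0.582 0.037 0.059] [0.589 0.09  0.07 ]
wrist lid z 0.07 777 [ 0.583 -0.011  0.07 ] [0.59  0.039 0.079] [0.604 0.089 0.09 ]
wrist lid z 0.09 134 [ 0.59  -0.011  0.09 ] [0.597 0.055 0.099] [0.611 0.058 0.11 ]
wrist lid z 0.11 102 [ 0.598 -0.011  0.11 ] [0.607 0.056 0.121] [0.617 0.059 0.13 ]
wrist lid z 0.13 1015 [0.608 0.027 0.13 ] [0.613 0.042 0.142] [0.629 0.059 0.15 ]
wrist lid z 0.15 1166 [0.615 0.022 0.15 ] [0.621 0.046 0.162] [0.629 0.064 0.17 ]
wrist lid z 0.17 347 [0.622 0.023 0.17 ] [0.625 0.042 0.172] [0.627 0.063 0.177]
side lid z 0.05 132 [ 0.577 -0.01   0.05 ] [0.585 0.065 0.06 ] [0.602 0.092 0.07 ]
side lid z 0.07 145 [ 0.584 -0.012  0.07 ] [0.593 0.055 0.081] [0.611 0.094 0.09 ]
side lid z 0.09 137 [ 0.591 -0.01   0.09 ] [0.601 0.065 0.099] [0.618 0.092 0.11 ]
side lid z 0.11 128 [ 0.599 -0.013  0.11 ] [0.608 0.066 0.119] [0.624 0.092 0.13 ]
side lid z 0.13 150 [ 0.606 -0.013  0.13 ] [0.614 0.063 0.14 ] [0.633 0.09  0.15 ]
side lid z 0.15 143 [ 0.614 -0.01   0.15 ] [0.622 0.06  0.16 ] [0.639 0.09  0.17 ]
side lid z 0.17 120 [ 0.621 -0.012  0.17 ] [0.629 0.048 0.176] [0.642 0.091 0.18 ]
```

The knob is seated: stem top at (0.507, 0.043, 0.066), inside the pocket. The lid stands at about 1.92 rad with its edge near (0.641, 0.035, 0.175). Next I'll go behind the lid with the fingers shut.

{"op": "servo_tool", "data": {
  "targets": [
    {"xyz": [-0.002,0.04,0],"twist": [0,0,0],"jaw": 0},
    {"xyz": [-0.004,0.08,0],"twist": [0,0,0],"jaw": 0},
    {"xyz": [-0.007,0.12,0],"twist": [0,0,0],"jaw": 0},
    {"xyz": [-0.009,0.16,0],"twist": [0,0,0],"jaw": 0},
    {"xyz": [-0.009,0.163,0],"twist": [0,0,0],"jaw": 0},
    {"xyz": [-0.009,0.163,0.02],"twist": [0,0,0],"jaw": 0},
    {"xyz": [-0.009,0.163,0.05],"twist": [0,0,0],"jaw": 0},
    {"xyz": [-0.009,0.163,0.08],"twist": [0,0,0],"jaw": 0},
    {"xyz": [-0.009,0.163,0.08],"twist": [0,0,0],"jaw": 0},
    {"xyz": [-0.009,0.163,0.08],"twist": [0,0,0],"jaw": 0}
  ]
}}

```text
clock: 9.65
tcp_pos: [0.6675, 0.0342, 0.1252]
orientation: [-0.003, 0.707, 0.707, -0.003]
wrist_force: [0.5, 0.3, 0.9]
finger_gap: -0.0004
```

{"op": "servo_tool", "data": {
  "targets": [
    {"xyz": [0.001,-0.013,0],"twist": [0,0,0],"jaw": 0},
    {"xyz": [0.002,-0.026,0],"twist": [0,0,0],"jaw": 0},
    {"xyz": [0.003,-0.044,-0.004],"twist": [0,0,0],"jaw": 0},
    {"xyz": [0.004,-0.0626,-0.008],"twist": [0,0,0],"jaw": 0},
    {"xyz": [0.005,-0.075,-0.009],"twist": [0,0,0],"jaw": 0},
    {"xyz": [0.0055,-0.0866,-0.009],"twist": [0,0,0],"jaw": 0},
    {"xyz": [0.006,-0.0986,-0.007],"twist": [0,0,0],"jaw": 0},
    {"xyz": [0.007,-0.1105,-0.005],"twist": [0,0,0],"jaw": 0},
    {"xyz": [0.0077,-0.122,-0.001],"twist": [0,0,0],"jaw": 0},
    {"xyz": [0.0084,-0.133,0.003],"twist": [0,0,0],"jaw": 0},
    {"xyz": [0.009,-0.1435,0.009],"twist": [0,0,0],"jaw": 0},
    {"xyz": [0.0097,-0.1535,0.016],"twist": [0,0,0],"jaw": 0}
  ]
}}

```text
clock: 10.65
tcp_pos: [0.5181, 0.0437, 0.1172]
orientation: [0.002, 0.707, 0.707, 0.002]
wrist_force: [-6.8, 0.3, 13.7]
finger_gap: -0.0
```

```bash
python3 - <<'E'
from h import *
s0=st(); print(s0['tcp_pos'],s0['wrist_force'].round(1))
s=cam('side');save('s8.png',cv2.resize(s['color'][90:240,170:370],(600,450),interpolation=cv2.INTER_CUBIC))
E
```

```text
[0.51809905 0.04374236 0.1171581 ] [-6.8  0.3 13.7]
```

View pics/s8.png

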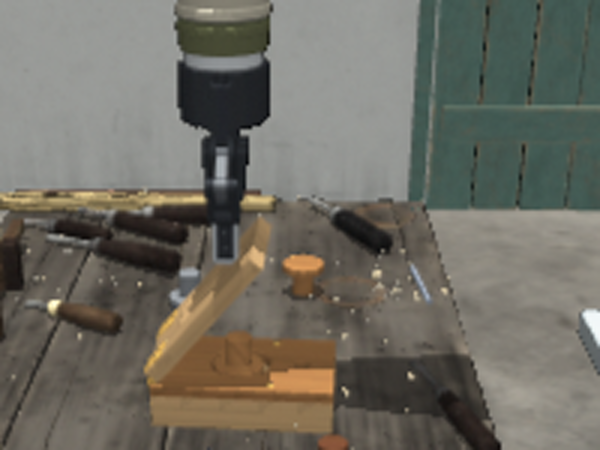

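The lid is at about 0.8 rad with the finger on its outer face at (225,260), and the knob stands in the pocket at (238,355). Continuing along the arc.

{"op": "servo_tool", "data": {
  "targets": [
    {"xyz": [0.0005,-0.009,0.008],"twist": [0,0,0],"jaw": 0},
    {"xyz": [0.001,-0.0175,0.016],"twist": [0,0,0],"jaw": 0},
    {"xyz": [0.0015,-0.025,0.026],"twist": [0,0,0],"jaw": 0},
    {"xyz": [0.002,-0.0315,0.036],"twist": [0,0,0],"jaw": 0},
    {"xyz": [0.0025,-0.037,0.047],"twist": [0,0,0],"jaw": 0},
    {"xyz": [0.0025,-0.041,0.058],"twist": [0,0,0],"jaw": 0},
    {"xyz": [0.003,-0.0435,0.066],"twist": [0,0,0],"jaw": 0},
    {"xyz": [0.003,-0.0455,0.073],"twist": [0,0,0],"jaw": 0},
    {"xyz": [0.003,-0.0455,0.0755],"twist": [0,0,0],"jaw": 0},
    {"xyz": [0.003,-0.0455,0.0755],"twist": [0,0,0],"jaw": 0}
  ]
}}

```text
clock: 11.53
tcp_pos: [0.4718, 0.0467, 0.0378]
orientation: [-0.0, 0.707, 0.707, 0.0]
wrist_force: [0.6, 0.1, 0.3]
finger_gap: -0.0002
```

{"op": "servo_tool", "data": {
  "targets": [
    {"xyz": [0,0,0.002],"twist": [0,0,0],"jaw": 0},
    {"xyz": [0,0,0.004],"twist": [0,0,0],"jaw": 0},
    {"xyz": [0,0,0.006],"twist": [0,0,0],"jaw": 0},
    {"xyz": [0,0,0.007],"twist": [0,0,0],"jaw": 0},
    {"xyz": [0,0,0.007],"twist": [0,0,0],"jaw": 0}
  ]
}}

```text
clock: 11.95
tcp_pos: [0.4719, 0.0467, 0.0318]
orientation: [0.0, 0.707, 0.707, 0.0]
wrist_force: [-3.3, 0.6, 11.5]
finger_gap: 0.0001
```

```bash
python3 - <<'E'
from h import *
s0=st(); print(s0['tcp_pos'],s0['wrist_force'].round(1))
w=cam('wrist');P=cloud(w);m=(np.abs(P[...,0]-.445)<.014)&(np.abs(P[...,1]-.047)<.045)
print(np.percentile(P[m][:,2],[5,25,50,75,95]).round(4))
E
```

```text
[0.47194532 0.04665494 0.03184121] [-3.3  0.6 11.5]
[0.0534 0.0546 0.0554 0.1307 0.1412]
```

{"op": "servo_tool", "data": {
  "targets": [
    {"xyz": [0,0,0.002],"twist": [0,0,0],"jaw": 0},
    {"xyz": [0,0,0.003],"twist": [0,0,0],"jaw": 0},
    {"xyz": [0,0,0.003],"twist": [0,0,0],"jaw": 0}
  ]
}}

```text
clock: 12.25
tcp_pos: [0.472, 0.0467, 0.0316]
orientation: [0.001, 0.707, 0.707, 0.001]
wrist_force: [-12.6, 0.1, 37.0]
finger_gap: -0.0002
```

{"op": "servo_tool", "data": {
  "targets": [
    {"xyz": [0,0,-0.01],"twist": [0,0,0],"jaw": 0},
    {"xyz": [0,0,-0.05],"twist": [0,0,0],"jaw": 0.4},
    {"xyz": [0,0,-0.09],"twist": [0,0,0],"jaw": 0.8},
    {"xyz": [0,0,-0.13],"twist": [0,0,0],"jaw": 0.8},
    {"xyz": [0,0,-0.13],"twist": [0,0,0],"jaw": 0.8},
    {"xyz": [0,0,-0.13],"twist": [0,0,0],"jaw": 0.8},
    {"xyz": [0,0,-0.13],"twist": [0,0,0],"jaw": 0.8}
  ]
}}

```text
clock: 12.83
tcp_pos: [0.4717, 0.0467, 0.1575]
orientation: [0.0, 0.707, 0.707, 0.0]
wrist_force: [-0.7, 0.3, -1.0]
finger_gap: 0.0683
```

```bash
python3 - <<'E'
from h import *
import pickle
s0=st(); print(s0['tcp_pos'],s0['wrist_force'].round(1),s0['finger_gap'])
w=cam('wrist');t=cam('top');pickle.dump((w,t),open('w9.pkl','wb'));print(w['eye'])
P=cloud(w)
for x0,x1 in((.44,.458),(.46,.475),(.53,.55),(.555,.57)):
    m=(P[...,0]>x0)&(P[...,0]<x1)&(np.abs(P[...,1]-.046)<.045)&(P[...,2]<.06)&(P[...,2]>.05); print(x0,m.sum(),np.median(P[m][:,2]) if m.any() else 0)
save('w9.png',w['color'])
E
```

```text
[0.47173887 0.04665443 0.15753592] [-0.7  0.3 -1. ] 0.06833940946355675
[0.39826591 0.04714444 0.32300815]
0.44 2216 0.05474838930778447
0.46 1995 0.05476372387058365
0.53 2210 0.05469387183767721
0.555 1507 0.05531810088763195
```

View pics/w9.png

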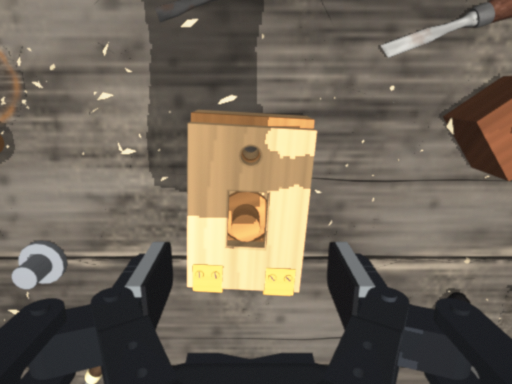

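The lid is shut flat (0.0547 m all along its top). The pin hole is at pixel (251,155) and the stem shows in the window at (247,215). Now to the pin, with a fine measurement of the hole.

```bash
python3 - <<'E'
from h import *
import pickle
w,t=pickle.load(open('w9.pkl','rb'))
g=w['color'].astype(int).sum(2); r=g[142:170,236:266]; print(np.median(r))
m=(r<np.median(r)*.75).astype(np.uint8); n,l,s,c=cv2.connectedComponentsWithStats(m); i=1+s[1:,4].argmax()
x,y,ww,hh,A=s[i]; print(s[i]); u,v=236+x+(ww-1)/2,142+y+(hh-1)/2
print('hole',u,v,onz(w,u,v,.0545).round(4),'centroid',onz(w,236+c[i][0],142+c[i][1],.0545).round(4), 'size',ww/w['fx']*.27)
P=cloud(w); k=(P[...,2]>.062)&(P[...,2]<.07)&(np.abs(P[...,0]-.507)<.02)&(np.abs(P[...,1]-.043)<.02); print('stem',P[k].min(0),P[k].max(0))
# lid edges at hole row
row=P[155]; k=np.abs(row[:,2]-.0547)<.003; k&=np.abs(row[:,1]-.047)<.07; print('edges y',row[k][:,1].min(),row[k][:,1].max())
E
```

```text
412.0
[  5   4  20  18 289]
hole 250.5 154.5 [0.4498 0.0474 0.0545] centroid [0.4499 0.0471 0.0545] size 0.01573447286542138
stem [0.49574723 0.03155589 0.0620527 ] [0.51990955 0.05435943 0.06824673]
edges y -0.0020536589197235056 0.09693251287048998
```

{"op": "servo_tool", "data": {
  "targets": [
    {"xyz": [0.04,-0.008,0],"twist": [0,0,0],"jaw": 1},
    {"xyz": [0.08,-0.016,0],"twist": [0,0,0],"jaw": 1},
    {"xyz": [0.12,-0.024,0],"twist": [0,0,0],"jaw": 1},
    {"xyz": [0.16,-0.032,0],"twist": [0,0,0],"jaw": 1},
    {"xyz": [0.2,-0.04,0],"twist": [0,0,0],"jaw": 1},
    {"xyz": [0.216,-0.042,0],"twist": [0,0,0],"jaw": 1},
    {"xyz": [0.216,-0.042,0],"twist": [0,0,0],"jaw": 1},
    {"xyz": [0.216,-0.042,0],"twist": [0,0,0],"jaw": 1}
  ]
}}

```text
clock: 13.6
tcp_pos: [0.4283, 0.263, 0.156]
orientation: [-0.0, 0.706, 0.708, -0.002]
wrist_force: [0.7, -0.7, -0.1]
finger_gap: 0.0855
```

```bash
python3 - <<'E'
from h import *
import pickle
s0=st(); print(s0['tcp_pos'],s0['finger_gap'])
w=cam('wrist');pickle.dump(w,open('w10.pkl','wb'));P=cloud(w); hsv=cv2.cvtColor(w['color'],cv2.COLOR_RGB2HSV)
n=(np.hypot(P[...,0]-.43,P[...,1]-.264)<.035)
for a,b in((.046,.0525),(.0525,.057),(.06,.094),(.095,.103)):
    k=n&(P[...,2]>a)&(P[...,2]<b)
    if k.any(): print(a,k.sum(),P[k].min(0).round(4),P[k].max(0).round(4),P[k].mean(0).round(4))
k=n&(P[...,2]>.096)&(P[...,2]<.102); vv,uu=np.nonzero(k); c,r=cv2.minEnclosingCircle(np.stack([uu,vv],1).astype(np.float32)); print(c,r,onz(w,*c,.099))
E
```

```text
[0.42825332 0.26297849 0.15601206] 0.0854544832368765
0.046 3562 [0.3952 0.2294 0.0461] [0.4648 0.2986 0.0524] [0.4263 0.2649 0.0502]
0.0525 158 [0.4177 0.243  0.0527] [0.4352 0.2786 0.0567] [0.4235 0.2657 0.0542]
0.06 326 [0.4194 0.2552 0.0601] [0.4314 0.2771 0.094 ] [0.422  0.2659 0.0787]
0.095 738 [0.4199 0.2556 0.095 ] [0.4409 0.2771 0.1011] [0.4298 0.2662 0.099 ]
(254.3909149169922, 201.154541015625) 15.651838302612305 [0.42964501 0.26625577 0.099     ]
```

```bash
python3 - <<'E'
from h import *
import pickle
w,t=pickle.load(open('w9.pkl','rb'))
P=cloud(w); 
for u in (240,251,258):
    c=P[:,u]; k=(np.abs(c[:,2]-.0547)<.002)&(c[:,0]<.47); print(u,'near edge x',c[k][:,0].min().round(4),c[k][:,1].mean().round(4),'rows',np.nonzero(k)[0].min())
print(w['color'][140:172,251].sum(1)); print(w['color'][155,234:268].astype(int).sum(1))
g=t['color']; 
E
```

```text
240 near edge x 0.4276 0.0391 rows 126
251 near edge x 0.4282 0.0478 rows 127
258 near edge x 0.4284 0.0533 rows 127
[463 465 461 449 412 344 263 209 199 193 203 218 254 297 304 302 297 296
 283 242 254 300 302 305 313 360 425 449 456 465 466 467]
[441 435 432 429 412 370 330 284 255 234 253 278 289 294 300 298 302 302
 298 298 286 279 270 255 251 276 307 360 395 423 432 437 439 443]
```

{"op": "servo_tool", "data": {
  "targets": [
    {"xyz": [0.0034,0.002,0.03],"twist": [0,0,0],"jaw": 1},
    {"xyz": [0.0034,0.002,0.06],"twist": [0,0,0],"jaw": 1},
    {"xyz": [0.0034,0.002,0.09],"twist": [0,0,0],"jaw": 0.9},
    {"xyz": [0.0034,0.002,0.105],"twist": [0,0,0],"jaw": 0.7},
    {"xyz": [0.0034,0.002,0.115],"twist": [0,0,0],"jaw": 0.6},
    {"xyz": [0.0034,0.002,0.119],"twist": [0,0,0],"jaw": 0.5},
    {"xyz": [0.0034,0.002,0.119],"twist": [0,0,0],"jaw": 0.45},
    {"xyz": [0.0034,0.002,0.119],"twist": [0,0,0],"jaw": 0.45}
  ]
}}

```text
clock: 14.32
tcp_pos: [0.4325, 0.2658, 0.0395]
orientation: [0.0, 0.707, 0.707, 0.001]
wrist_force: [-0.1, -0.4, 0.2]
finger_gap: 0.0383
```

```bash
python3 - <<'E'
from h import *
s0=st(); print(s0['tcp_pos'],s0['qvel'].round(3))
w=cam('wrist');P=cloud(w);n=(np.hypot(P[...,0]-.43,P[...,1]-.265)<.02)
k=n&(P[...,2]>.096)&(P[...,2]<.102);print(P[k].min(0).round(4),P[k].max(0).round(4),w['eye'],st()['tcp_pos'])
E
```

```text
[0.43247498 0.26576177 0.03949437] [ 0.008 -0.011  0.014  0.001  0.001  0.   ]
[0.4195 0.2451 0.096 ] [0.4418 0.2771 0.102 ] [0.35892255 0.26625716 0.20492134] [0.43277104 0.26607777 0.03987955]
```

{"op": "servo_tool", "data": {
  "targets": [
    {"xyz": [0,-0.0023,0.004],"twist": [0,0,0],"jaw": 0.45},
    {"xyz": [0,-0.0023,0.004],"twist": [0,0,0],"jaw": 0.2},
    {"xyz": [0,-0.0023,0.004],"twist": [0,0,0],"jaw": 0},
    {"xyz": [0,-0.0023,0.004],"twist": [0,0,0],"jaw": 0},
    {"xyz": [0,-0.0023,0.004],"twist": [0,0,0],"jaw": 0},
    {"xyz": [0,-0.0023,0.004],"twist": [0,0,0],"jaw": 0}
  ],
  "squeeze": 80
}}

```text
clock: 14.87
tcp_pos: [0.4296, 0.2663, 0.0354]
orientation: [0.0, 0.707, 0.707, 0.0]
wrist_force: [-1.9, -1.0, 6.7]
finger_gap: 0.0202
```

```bash
python3 - <<'E'
from h import *
s0=st(); print(s0['tcp_pos'],s0['finger_gap'],s0['wrist_force'].round(1))
E
```

```text
[0.42955413 0.26630854 0.03537316] 0.02021346629642162 [-1.9 -1.   6.7]
```

{"op": "servo_tool", "data": {
  "targets": [
    {"xyz": [0,0,-0.015],"twist": [0,0,0],"jaw": 0},
    {"xyz": [0,0,-0.035],"twist": [0,0,0],"jaw": 0},
    {"xyz": [0,0,-0.06],"twist": [0,0,0],"jaw": 0},
    {"xyz": [0,0,-0.08],"twist": [0,0,0],"jaw": 0},
    {"xyz": [-0.04,0.005,-0.08],"twist": [0,0,0],"jaw": 0},
    {"xyz": [-0.08,0.009,-0.08],"twist": [0,0,0],"jaw": 0},
    {"xyz": [-0.12,0.013,-0.08],"twist": [0,0,0],"jaw": 0},
    {"xyz": [-0.16,0.017,-0.08],"twist": [0,0,0],"jaw": 0},
    {"xyz": [-0.195,0.02,-0.08],"twist": [0,0,0],"jaw": 0},
    {"xyz": [-0.219,0.021,-0.08],"twist": [0,0,0],"jaw": 0},
    {"xyz": [-0.219,0.021,-0.08],"twist": [0,0,0],"jaw": 0},
    {"xyz": [-0.219,0.021,-0.08],"twist": [0,0,0],"jaw": 0}
  ]
}}

```text
clock: 15.87
tcp_pos: [0.4503, 0.0459, 0.1145]
orientation: [-0.0, 0.708, 0.706, -0.0]
wrist_force: [-0.4, -0.1, -1.2]
finger_gap: 0.02
```

```bash
python3 - <<'E'
from h import *
import pickle
s0=st(); print(s0['tcp_pos'],s0['finger_gap'],s0['wrist_force'].round(1))
w=cam('wrist');s=cam('side');pickle.dump((w,s),open('w11.pkl','wb'));P=cloud(w);tc=st()['tcp_pos'];print(tc)
n=(np.hypot(P[...,0]-tc[0],P[...,1]-tc[1])<.016)
for a in np.arange(.06,.2,.01):
    k=n&(P[...,2]>a)&(P[...,2]<=a+.01)
    if k.sum()>8: print(round(a,2),k.sum(),P[k].min(0).round(4),P[k].max(0).round(4))
k=np.abs(P[...,2]-.0547)<.003
save('w11.png',np.hstack([cv2.resize(w['color'][90:290,150:350],(400,400),interpolation=cv2.INTER_CUBIC),cv2.resize(s['color'][90:240,200:350],(400,400),interpolation=cv2.INTER_CUBIC)]))
E
```

```text
[0.45029662 0.04586242 0.11452902] 0.02003056592995678 [-0.4 -0.1 -1.2]
[0.45013028 0.04741902 0.11452991]
0.09 78 [0.4465 0.0411 0.0923] [0.4516 0.051  0.0999]
0.1 107 [0.4466 0.0413 0.1   ] [0.4504 0.0508 0.1099]
0.13 595 [0.4386 0.0358 0.13  ] [0.4489 0.0563 0.14  ]
0.14 547 [0.4385 0.0358 0.14  ] [0.4482 0.0593 0.1499]
0.15 719 [0.4384 0.0357 0.15  ] [0.4487 0.0591 0.16  ]
0.16 896 [0.4382 0.0357 0.16  ] [0.4485 0.0594 0.17  ]
0.17 3827 [0.4383 0.0333 0.17  ] [0.4629 0.0599 0.18  ]
0.18 329 [0.438  0.0336 0.18  ] [0.4588 0.0587 0.19  ]
0.19 77 [0.4373 0.0345 0.1902] [0.4578 0.0587 0.1998]
0.2 90 [0.4367 0.0357 0.2   ] [0.4467 0.0568 0.21  ]
```

View pics/w11.png

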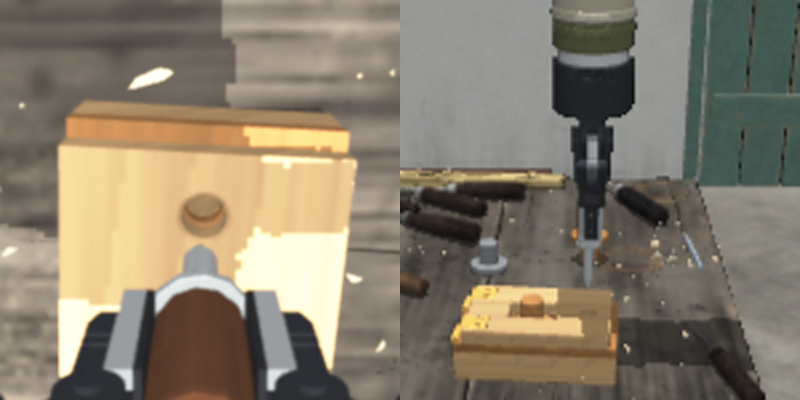

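The pin hangs upright above the lid hole: shank tip at crop (200,250), hole at (205,213). I'll measure the two relative to each other in this same frame.

```bash
python3 - <<'E'
from h import *
import pickle
w,s=pickle.load(open('w11.pkl','rb')); P=cloud(w)
g=w['color'].astype(int).sum(2); print(g[196,232:272]); print(g[180:216,252])
m=np.zeros_like(g,bool); m[184:212,236:268]=g[184:212,236:268]<np.median(g[184:212,232:272])*.8
m[210:]=0
n,l,st_,c=cv2.connectedComponentsWithStats(m.astype(np.uint8)); i=1+st_[1:,4].argmax(); x,y,a,b,A=st_[i]; print(st_[i])
print('hole',onz(w,x+(a-1)/2,y+(b-1)/2,.0545).round(4), onz(w,x,y,.0545).round(4),onz(w,x+a,y+b,.0545).round(4))
k=(np.hypot(P[...,0]-.4505,P[...,1]-.046)<.016)
for a in np.arange(.07,.122,.005):
    q=k&(P[...,2]>a)&(P[...,2]<=a+.005)
    if q.sum()>5: vv,uu=np.nonzero(q); print(round(a,3),q.sum(),P[q].min(0).round(4),P[q].max(0).round(4),vv.min(),vv.max())
q=k&(P[...,2]>.112)&(P[...,2]<.135); print('collar',P[q].min(0),P[q].max(0)) if q.any() else 0
E
```

```text
[570 566 561 557 555 550 530 482 430 378 354 321 289 301 335 358 372 390
 394 398 392 383 387 386 351 332 309 312 352 373 385 440 488 529 551 556
 559 563 564 570]
[590 588 590 590 587 566 494 433 411 410 407 408 403 392 391 391 392 380
 308 285 315 369 410 401 390 397 408 411 446 526 564 572 562 524 487 481]
[240 187  24  21 387]
hole [0.4499 0.0473 0.0545] [0.4426 0.0394 0.0545] [0.4579 0.056  0.0545]
0.09 20 [0.4466 0.0416 0.0923] [0.4516 0.051  0.0949] 213 220
0.095 58 [0.4465 0.0411 0.0951] [0.451  0.0509 0.0999] 214 223
0.1 56 [0.4466 0.0413 0.1   ] [0.4504 0.0508 0.1049] 217 225
0.105 51 [0.4467 0.0419 0.105 ] [0.4502 0.0507 0.1099] 221 226
0.11 8 [0.4466 0.0436 0.1102] [0.4475 0.0479 0.1111] 224 225
collar [0.43863882 0.03593043 0.12809036] [0.44887563 0.05620473 0.13491764]
```

{"op": "servo_tool", "data": {
  "targets": [
    {"xyz": [0,-0.0008,0.01],"twist": [0,0,0],"jaw": 0},
    {"xyz": [0,-0.0008,0.02],"twist": [0,0,0],"jaw": 0},
    {"xyz": [0,-0.0008,0.027],"twist": [0,0,0],"jaw": 0},
    {"xyz": [0,-0.0008,0.032],"twist": [0,0,0],"jaw": 0},
    {"xyz": [0,-0.0008,0.036],"twist": [0,0,0],"jaw": 0},
    {"xyz": [0,-0.0008,0.039],"twist": [0,0,0],"jaw": 0},
    {"xyz": [0,-0.0008,0.039],"twist": [0,0,0],"jaw": 0}
  ]
}}

```text
clock: 16.55
tcp_pos: [0.4492, 0.0474, 0.0752]
orientation: [-0.0, 0.707, 0.707, -0.0]
wrist_force: [0.5, 0.2, -1.1]
finger_gap: 0.0201
```

{"op": "servo_tool", "data": {
  "targets": [
    {"xyz": [0,0,0.003],"twist": [0,0,0],"jaw": 0},
    {"xyz": [0,0,0.006],"twist": [0,0,0],"jaw": 0},
    {"xyz": [0,0,0.009],"twist": [0,0,0],"jaw": 0},
    {"xyz": [0,0,0.011],"twist": [0,0,0],"jaw": 0},
    {"xyz": [0,0,0.011],"twist": [0,0,0],"jaw": 0}
  ]
}}

```text
clock: 16.97
tcp_pos: [0.4492, 0.047, 0.0643]
orientation: [-0.0, 0.707, 0.707, -0.0]
wrist_force: [-1.2, 0.4, -0.1]
finger_gap: 0.0204
```

{"op": "servo_tool", "data": {
  "targets": [
    {"xyz": [0,0,0.005],"twist": [0,0,0],"jaw": 0},
    {"xyz": [0,0,0.01],"twist": [0,0,0],"jaw": 0},
    {"xyz": [0,0,0.015],"twist": [0,0,0],"jaw": 0},
    {"xyz": [0,0,0.02],"twist": [0,0,0],"jaw": 0},
    {"xyz": [0,0,0.023],"twist": [0,0,0],"jaw": 0},
    {"xyz": [0,0,0.023],"twist": [0,0,0],"jaw": 0}
  ],
  "squeeze": 100
}}

```text
clock: 17.47
tcp_pos: [0.4488, 0.0471, 0.0408]
orientation: [-0.001, 0.707, 0.707, -0.001]
wrist_force: [-0.6, -0.2, -0.3]
finger_gap: 0.0199
```

{"op": "servo_tool", "data": {
  "targets": [
    {"xyz": [0,0,0.001],"twist": [0,0,0],"jaw": 0},
    {"xyz": [0,0,0.0015],"twist": [0,0,0],"jaw": 0},
    {"xyz": [0,0,0.0015],"twist": [0,0,0],"jaw": 0},
    {"xyz": [0,0,0.0015],"twist": [0,0,0],"jaw": 0}
  ]
}}

```text
clock: 17.8
tcp_pos: [0.4498, 0.047, 0.0404]
orientation: [0.0, 0.707, 0.707, 0.0]
wrist_force: [0.2, -0.4, -0.7]
finger_gap: 0.0199
```

{"op": "servo_tool", "data": {
  "targets": [
    {"xyz": [0,0,0.001],"twist": [0,0,0],"jaw": 0},
    {"xyz": [0,0,0.001],"twist": [0,0,0],"jaw": 0},
    {"xyz": [0,0,0.001],"twist": [0,0,0],"jaw": 0}
  ]
}}

```text
clock: 18.05
tcp_pos: [0.4499, 0.047, 0.0398]
orientation: [0.0, 0.707, 0.707, 0.0]
wrist_force: [-0.8, -0.1, 5.1]
finger_gap: 0.0198
```

{"op": "servo_tool", "data": {
  "targets": [
    {"xyz": [0,0,0.0007],"twist": [0,0,0],"jaw": 0},
    {"xyz": [0,0,0.0007],"twist": [0,0,0],"jaw": 0},
    {"xyz": [0,0,0.0007],"twist": [0,0,0],"jaw": 0},
    {"xyz": [0,0,0.0007],"twist": [0,0,0],"jaw": 0}
  ]
}}

```text
clock: 18.38
tcp_pos: [0.45, 0.047, 0.0398]
orientation: [0.001, 0.707, 0.707, 0.0]
wrist_force: [-3.9, 0.2, 12.9]
finger_gap: 0.0201
```

```bash
python3 - <<'E'
from h import *
import pickle
s0=st(); print(s0['tcp_pos'],s0['finger_gap'],s0['wrist_force'].round(1))
w=cam('wrist');s=cam('side');P=cloud(w);print(st()['wrist_force'].round(1))
k=(np.abs(P[...,2]-.0547)<.006)
for x0 in(.43,.44,.47,.55):
    m=k&(np.abs(P[...,0]-x0)<.006)&(np.abs(P[...,1]-.046)<.045); print(x0,m.sum(),np.median(P[m][:,2]).round(4) if m.any() else 0)
save('w12.png',np.hstack([cv2.resize(w['color'][90:290,150:350],(400,400),interpolation=cv2.INTER_CUBIC),cv2.resize(s['color'][90:240,200:350],(400,400),interpolation=cv2.INTER_CUBIC)]))
E
```

```text
[0.44995342 0.04702466 0.03976587] 0.020086476796634185 [-3.9  0.2 12.9]
[-3.6  0.3 11.8]
0.43 3873 0.0545
0.44 4279 0.0548
0.47 756 0.0547
0.55 0 0
```

View pics/w12.png

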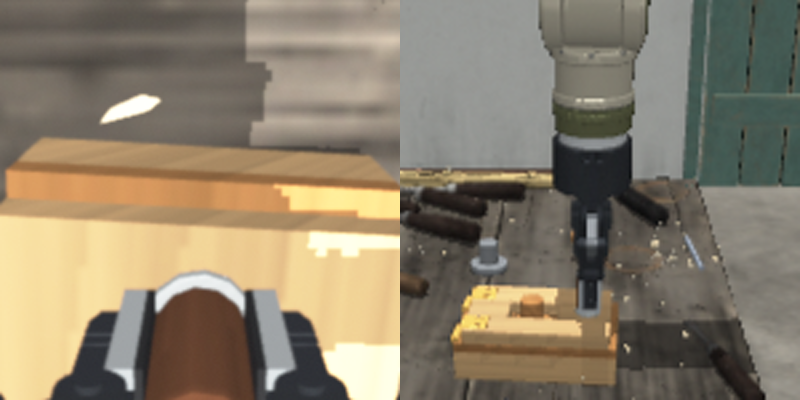

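The collar sits on the lid (crop (200,285)), the lid is flat at 0.0545 to 0.0548 m, the stem shows in the window at (530,305), and the wrist reads about 12 N upward. Collar contact came at the expected height (0.0398 against 0.0399), so I'm handing in.

```bash
python3 -c "
from h import *
print(env.hand_in()); s=st(); print(s['clock'],s['wrist_force'].round(1),s['finger_gap'])"
```

```text
the job is handed in; nothing more can be done
None
the job is handed in; nothing more can be done
```

I set the knob in the pocket flange down, shut the lid over it, and pushed the pin through lid and base until its collar sat on the lid. I handed in at about 18.5 s, still gripping the pin and pressing down; `hand_in` reported no verdict.

**Last checks**
- **Knob:** before I shut the lid, the stem top was at (0.507, 0.043, 0.066), within about 1 mm of the pocket centre. Afterwards it showed upright in the lid window.
- **Lid:** top face measured 0.0545–0.0548 m, against 54.5 mm when shut.
- **Pin:** the collar touched at TCP height 0.0398 m, against 0.0399 m expected. The pin looked upright, and the finger gap stayed at 20 mm on the 22 mm handle.
- **Force:** the wrist read about 12 N upward, with 100 N of grip set.

**What failed or disagreed**
- **First grasp missed:** the fingers shut above the stem. Both cameras showed the fingertips about 25 mm farther back than the reported TCP. The lid contact later gave about 23 mm. I allowed for this in every later move, and the knob was not displaced.
- **Brief high force:** while seating the lid, the push peaked at about 37 N upward (39 N in total) at the fingertips. That is close to the 40 N limit set for the arm and gripper body.
- **Hole position:** estimates of the lid hole differed by about 2 mm in x. The pin still went in with no noticeable side force.
- **Finger gap:** readings ran about 2 mm below the true diameters.

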